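# Free the door of the medal case

## Task

Two beech coin cases with clear doors stand on the cataloguing bench. On the one with the large medal inside, press the sprung hook down through the gap in the case's top and keep it down until the clear door has dropped open, then let the hook spring back up. Leave the case with the small groat alone, its hook unpressed and its door shut.

Things in the scene. Friction and masses are not known exactly. Their poses are not given: they have to be found in the camera images.
- medal_case: Fixed beech case holding the large medal (bronze, 60 mm, flat on a dark lined plinth under the clear rear top). 190 mm deep, 150 wide, 117 high; the front of its top is a beech rail with one gap, 48 mm front to back by 72 mm across. Origin: on the bench under the middle of the gap; x points to the door (away from the robot, within 17 degrees), y along the gap's long side, z up.
- medal_pad (a point): Centre of the top face of the hook's grey ribbed thumb pad (38 mm along x by 58 mm along y), seen in the gap of the medal's case: 12 mm below the rail's top, 105 mm above the bench at rest; moves down with the hook; axes as the case. Closed fingertips fit in the gap; nothing is above it and the door swings away from it.
- medal_hook (a joint): Travel of the hook of the case with the medal, in m: 0 at rest (up), 0.020 at its stop. Pressing it straight down takes about 3 N at first and 9 N at the stop; at 0.008 it clears the keeper on the door (press to 0.012 to 0.018). It springs back up when let go.
- medal_door (a joint): Clear door of the case with the medal, 148 mm wide, 103 mm high, on the side away from the robot, hinged at its foot, in rad: 0 shut, 1.5 dropped open, nearly flat. A spring and its weight drop it by itself, damped, in 1 to 2 s once the hook is held down.
- groat_hook (a joint): Travel of the hook of the other case, alike in all but its contents: it holds the small groat (silver, 25 mm). In m, 0 at rest. Not to be pressed.
- groat_door (a joint): Door of the case with the groat, in rad, 0 shut.

How it is judged:
By the outcome, as a careful person would: the job done as asked, in the order asked, and still so for the second after the job is handed in, with the robot touching nothing.
It also fails if it takes over 29 s, if anything falls off the work surface, if the arm or the gripper's body presses on something with over 40 N, if the wrist force passes 120 N, or if a joint passes its speed limit or range.

## Robot

A 7-joint arm with a two-finger parallel gripper is mounted at the origin on the work surface. World frame = base frame: x ahead of the robot, y to its left, z up, the work surface at z = 0. Lengths are in mm, angles in rad, forces in N, time in s.
With the tool pointing down it reaches from about 425 to 875 mm from the base axis. Payload 4.7 kg.
Tool frame: the origin (TCP) lies between the finger pads; the fingertips stand r.tip_reach ahead of it and the grasp point (between the pads) lies 11 mm behind it (r.tip_reach is the distance from the TCP to the fingertips, in mm); z points along the fingers, y is the line along which they close (so a half turn about z gives the same grasp; the last joint's range is limited). The gripper opens to 85 mm and grips with 20 to 120 N. Pads are 22 mm wide; open, the fingers measure 114 mm over their backs; the gripper's body (76 mm by 85 mm) begins 54 mm behind the grasp point. The pads swing forward as they close: fully open they stand 13 mm farther back than shut.
Start: joints at [-1.199, 0.321, -0.07, 1.45, 0.023, 1.371, -0.057], TCP at [227.666, 608.845, 239.349] pointing down, gripper open.
Joint ranges: [-2.86, 2.86], [-0.3, 2.09], [-1.38, 1.24], [0.06, 2.45], [-1.56, 4.7], [0.09, 2.05], [-2.69, 2.69]. Speed limits (rad/s): [2.57, 2.57, 3.14, 3.14, 3.14, 3.14, 3.14].

## Interface

Orientations are given as a unit quaternion [x, y, z, w].
In Python, from rig import r gives the robot as it stands.
- The arm moves only by the tool jog_arm, never from a script. Its argument "commands" is one flat list of numbers, 5 for each row, row after row: the opening, from -1 (shut) to 1 (fully open), then the shift along the world's x, y, z normalised to -1 to 1, where 1 is 0.25 m, then the turn about the world's z normalised to -1 to 1, where 1 is 360 degrees. In form: [gripper, x, y, z, twist, gripper, x, y, z, twist, ...]. A call has 1 to 8 rows; each row is the pose to reach, as a shift and turn from the pose commanded when the call began, turning the shorter way round; what a row does not reach only later rows make up. A row lasts 1/8 s, in which the tool goes at most 62.5 mm and 10.7 degrees, less where a joint would pass 70% of its speed; a pose out of reach is approached as far as the arm can. A call with a number of a shift or a turn outside -1 to 1 is refused whole. A call with a gripper value outside its range is refused whole. The fingers move at their own pace and stop on an object; "grip_force" is the grip in N (left out, the last holds). Time passes only in rows, so rows that repeat a pose let the fingers close. It gives the time, the measured TCP pose, the force, the opening and the grip force at its end, in the units of the state.
- r.read_state(): the state, without advancing time (a new reading comes with each control period).
- r.read_camera(name): name is "scene" or "top"; returns (picture, depth): 420x560x3 uint8, blue, green, red; 420x560 float32, mm along the optical axis (not along the pixel's ray), 0 where there is no reading.
- r.get_calibration(name): a dict with "fx", "fy", "cx", "cy" (pixels), "world_to_cam" (4x4, takes a point from world to camera coordinates). Camera axes: x right, y down, z forward; pixel columns grow to the right and rows downward; lengths in mm; the calibration is good to about 2 mm. A picture is of the moment at which its call begins. get_calibration takes no time and is no camera call.
- r.close_job(): hands the job in; it is judged then, once.
The state is a dict: "time": time; "q": joint angles; "qd": joint speeds; "tau": joint torques, N m; "tool_pos": TCP position; "ee_rot": TCP orientation; "ft_force": force on the tool from outside, world axes, zero at the start; "torque": the same for the moment, N m; "grip_width": opening from 0.0 (shut) to 1.0 (fully open); "grip_force": force on a finger pad.
Only numpy, scipy, OpenCV 4.12 (cv2) and the standard library are available. Lean on these libraries where they do the work, as an engineer would, in place of code of your own. Each camera call takes 0.05 s, during which the arm holds its last target. There are 200 camera calls.

## Working session

There is one attempt and no reset: what is moved stays moved. The work goes in short steps, Python scripts to look and compute and a tool call to move; the robot and the scene stay as the last step left them, time stands still between calls to the robot, and variables do not carry over. Pictures are saved under pics/ and viewed, at most 10 in all, crops included, and the job is handed in when it is done.

Besides the shell and the picture viewer there is one more tool, called after "Call:" as name(argument=value, ...) on one line, values as JSON. jog_arm: Moves the arm, as the interface text tells. Scaled input: -1 to 1 covers 0.25 m each way for a shift and 360 degrees each way for a turn. Its arguments: {"type":"object","properties":{"commands":{"type":"array","items":{"type":"number","minimum":-1,"maximum":1}},"grip_force":{"type":"number"}},"required":["commands"]}

```bash
mkdir -p pics
python3 - <<'E'
from rig import r
import cv2,numpy as np
for n in("top","scene"):
    p,d=r.read_camera(n); cv2.imwrite(f"pics/{n}1.png",p); np.save(f"pics/{n}1.npy",d)
s=r.read_state(); print(s["time"],s["tool_pos"],s["ee_rot"],r.tip_reach,s["ft_force"])
E
```

```text
0.1 [227.50217843 608.40657043 238.34126808] [ 1.77928523e-01  9.84043055e-01 -8.33584730e-04 -1.08150641e-04] 8.0 [ 0.43746828 -0.75559683 -1.36766949]
```

View pics/top1.png

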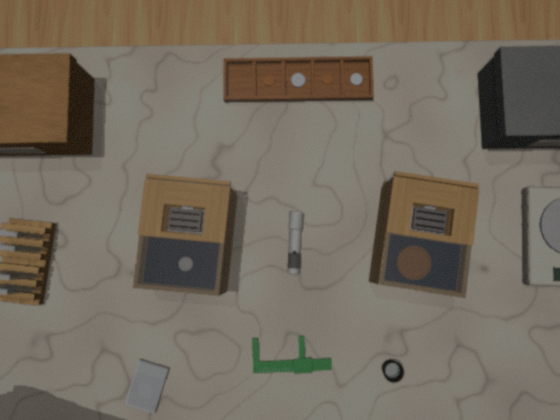

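View pics/scene1.png

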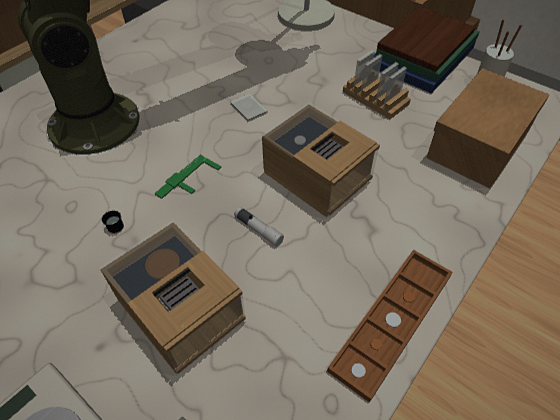

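The large bronze medal is in the right-hand case in the top view, at about (413,262), with its pad at about (431,219). The small silver groat is in the left case at (186,264). I'll measure from an enlarged crop.

```bash
cat > h.py <<'E'
import numpy as np
from rig import r
def px2w(n,u,v,z):
    c=r.get_calibration(n); T=np.linalg.inv(np.array(c["world_to_cam"]))
    d=T[:3,:3]@[(u-c["cx"])/c["fx"],(v-c["cy"])/c["fy"],1]; o=T[:3,3]
    return o+d*(z-o[2])/d[2]
E
python3 - <<'E'
import cv2,numpy as np
from h import *
p=cv2.imread("pics/top1.png"); cv2.imwrite("pics/crop.png",cv2.resize(p[160:310,365:490],None,fx=4.8/1.25,fy=4.8/1.25,interpolation=cv2.INTER_CUBIC))
d=np.load("pics/top1.npy"); c=r.get_calibration("top"); T=np.linalg.inv(np.array(c["world_to_cam"]))
for u,v in((431,212),(431,219),(431,226),(431,185),(405,205)):
    z=d[v,u]; print(u,v,(T@[(u-c["cx"])/c["fx"]*z,(v-c["cy"])/c["fy"]*z,z,1])[:3].round(1))
E
```

```text
431 212 [ 582.9 -243.5  109.3]
431 219 [ 570.9 -243.5  107.3]
431 226 [ 558.6 -242.8  108. ]
431 185 [ 629.2 -243.   118.2]
405 205 [ 594.6 -195.9  120.5]
```

View pics/crop.png

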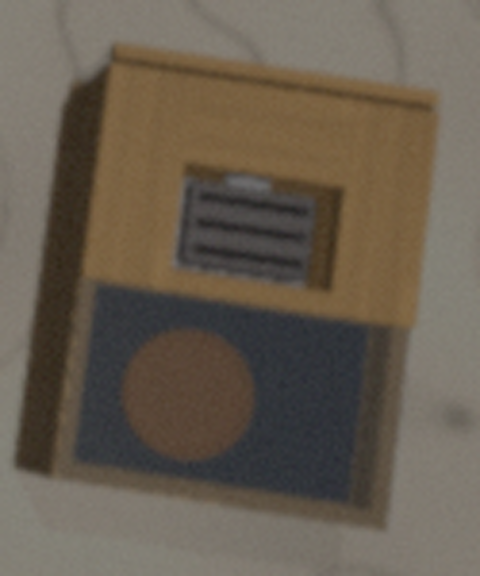

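Run:
```python
from h import *
f=lambda a,z: px2w("top",365+(a[0]+.5)/3.84-.5,160+(a[1]+.5)/3.84-.5,z)
G=np.array([f(a,117) for a in((187,163),(344,187),(330,291),(172,268))])
P=np.array([f(a,105) for a in((188,180),(316,195),(303,283),(176,268))])
for Q in(G,P):
    e=Q[0]-Q[1]+Q[3]-Q[2]; print(Q.mean(0).round(1),np.degrees(np.arctan2(e[1],e[0])),np.linalg.norm(e)/2)
```

```text
[ 570.5 -242.2  117. ] 80.6493191245348 71.19714560862502
[ 569.5 -240.   105. ] 82.45289660765047 58.29684216703252
```

Call:
jog_arm(commands=[-1, 0.3, -0.25, 0, 0.034, -1, 0.5, -0.5, 0, 0.034, -1, 0.5, -0.75, 0, 0.034, -1, 0.6, -1, 0, 0.034, -1, 0.6, -1, 0, 0.034, -1, 0.6, -1, 0, 0.034])

```text
time: 0.85
tool_pos: [380.2, 354.2, 239.4]
ee_rot: [0.076, 0.997, -0.001, 0.0]
ft_force: [-0.1, 1.2, -0.5]
grip_width: 0.003
grip_force: 0.0
```

Call:
jog_arm(commands=[-1, 0.2, -0.25, 0, 0, -1, 0.3, -0.5, 0, 0, -1, 0.4, -0.75, 0, 0, -1, 0.4, -1, 0, 0, -1, 0.4, -1, 0, 0])

```text
time: 1.48
tool_pos: [478.1, 105.6, 239.2]
ee_rot: [0.074, 0.997, -0.0, -0.0]
ft_force: [0.7, -0.8, 0.1]
grip_width: 0.002
grip_force: 0.0
```

Call:
jog_arm(commands=[-1, 0.1, -0.25, 0, 0, -1, 0.2, -0.5, 0, 0, -1, 0.3, -0.75, 0, 0, -1, 0.3, -1, 0, 0, -1, 0.3, -1, 0, 0])

```text
time: 2.1
tool_pos: [552.3, -145.9, 239.1]
ee_rot: [0.075, 0.997, -0.001, -0.0]
ft_force: [0.5, 0.1, 0.2]
grip_width: -0.004
grip_force: 0.0
```

Call:
jog_arm(commands=[-1, 0.036, -0.19, 0, 0, -1, 0.072, -0.38, 0, 0, -1, 0.072, -0.38, -0.2, 0, -1, 0.072, -0.38, -0.384, 0, -1, 0.072, -0.38, -0.384, 0, -1, 0.072, -0.38, -0.384, 0])

```text
time: 2.85
tool_pos: [572.1, -235.4, 144.9]
ee_rot: [0.071, 0.997, -0.0, 0.001]
ft_force: [0.5, -0.3, 0.9]
grip_width: -0.003
grip_force: 0.0
```

Run:
```python
from h import *
import cv2
a=r.read_camera("top")[0][160:310,365:490]; b=r.read_camera("scene")[0][210:360,110:260]
f=lambda i:cv2.resize(i,(400,int(400*i.shape[0]/i.shape[1])),interpolation=cv2.INTER_CUBIC)
a,b=f(a),f(b); b=cv2.copyMakeBorder(b,0,a.shape[0]-b.shape[0],0,0,cv2.BORDER_CONSTANT)
cv2.imwrite("pics/near.png",np.hstack([a,b])); print(r.read_state()["tool_pos"])
```

```text
[ 572.40972554 -236.207798    145.89907709]
```

View pics/near.png

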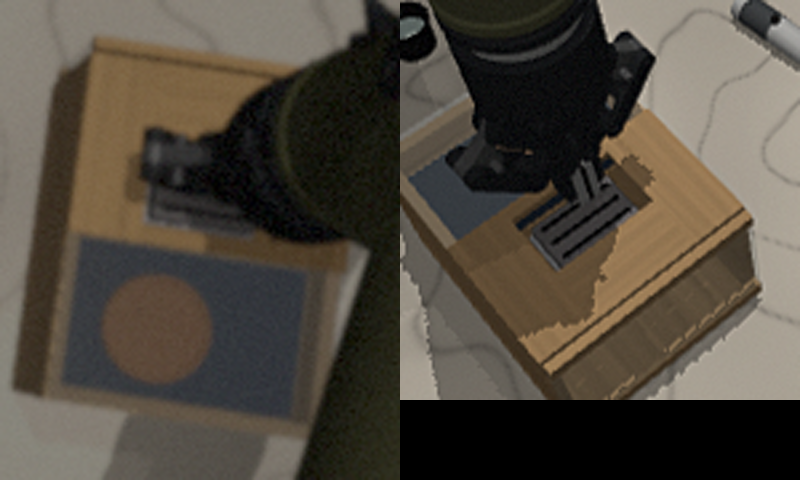

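The left panel (top view) shows the closed fingertips above the pad, around (180,160). The right panel (scene view) shows them over the gap at about (590,185). They need only a few mm of correction toward -y, then I can descend.

Call:
jog_arm(commands=[-1, -0.008, -0.02, 0, 0, -1, -0.008, -0.02, -0.06, 0, -1, -0.008, -0.02, -0.12, 0, -1, -0.008, -0.02, -0.12, 0, -1, -0.008, -0.02, -0.12, 0])

```text
time: 3.58
tool_pos: [568.1, -240.9, 113.2]
ee_rot: [0.072, 0.997, 0.0, -0.001]
ft_force: [0.1, 1.1, 2.5]
grip_width: 0.001
grip_force: 1.1
```

Call:
jog_arm(commands=[-1, 0, 0, -0.02, 0, -1, 0, 0, -0.04, 0, -1, 0, 0, -0.056, 0, -1, 0, 0, -0.056, 0, -1, 0, 0, -0.056, 0])

```text
time: 4.2
tool_pos: [568.8, -241.2, 99.8]
ee_rot: [0.072, 0.997, 0.0, 0.0]
ft_force: [-3.0, 1.4, 7.1]
grip_width: 0.001
grip_force: 3.3
```

Call:
jog_arm(commands=[-1, 0, 0, 0, 0, -1, 0, 0, 0, 0, -1, 0, 0, 0, 0, -1, 0, 0, 0, 0, -1, 0, 0, 0, 0, -1, 0, 0, 0, 0, -1, 0, 0, 0, 0, -1, 0, 0, 0, 0])

```text
time: 5.2
tool_pos: [568.8, -241.2, 99.9]
ee_rot: [0.072, 0.997, 0.0, 0.0]
ft_force: [-2.4, 1.6, 7.0]
grip_width: 0.0
grip_force: 3.3
```

Call:
jog_arm(commands=[-1, 0, 0, 0, 0, -1, 0, 0, 0, 0, -1, 0, 0, 0, 0, -1, 0, 0, 0, 0, -1, 0, 0, 0, 0, -1, 0, 0, 0, 0, -1, 0, 0, 0, 0, -1, 0, 0, 0, 0])

```text
time: 6.2
tool_pos: [568.8, -241.2, 99.8]
ee_rot: [0.072, 0.997, 0.0, 0.0]
ft_force: [-2.9, 1.4, 6.6]
grip_width: -0.003
grip_force: 3.3
```

Run:
```python
from h import *
import cv2
cv2.imwrite("pics/open.png",cv2.resize(r.read_camera("scene")[0][200:400,80:330],(750,600))); print(r.read_state()["ft_force"])
```

```text
[-2.66575299  1.34493586  6.1783324 ]
```

View pics/open.png

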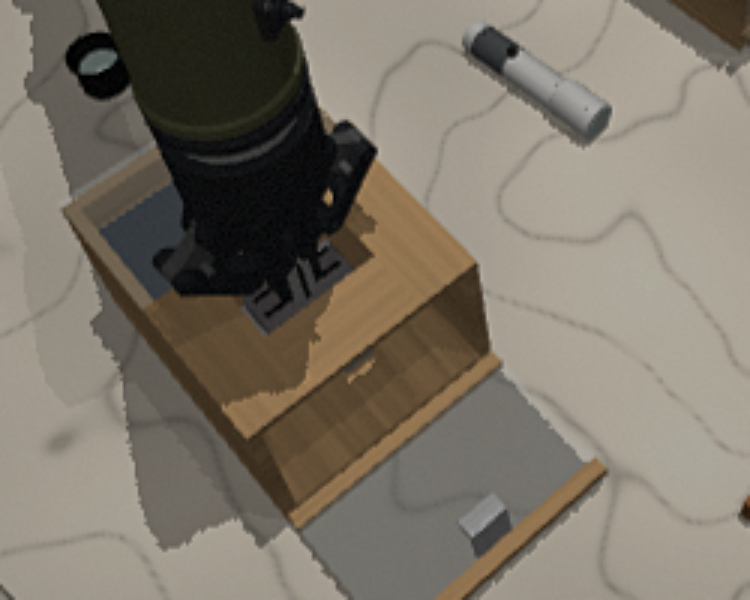

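The picture shows the door lying open and flat, with its keeper at (485,525). I'll release the hook straight up and back off.

Call:
jog_arm(commands=[-1, 0, 0, 0.05, 0, -1, 0, 0, 0.1, 0, -1, 0, 0, 0.25, 0, -1, 0, 0, 0.5, 0, -1, 0, 0, 0.5, 0, -1, 0, 0, 0.5, 0, -1, 0, 0, 0.5, 0])

```text
time: 7.12
tool_pos: [568.0, -240.6, 222.8]
ee_rot: [0.072, 0.997, 0.0, -0.001]
ft_force: [-0.6, 0.6, 0.2]
grip_width: -0.0
grip_force: 0.0
```

Call:
jog_arm(commands=[-1, -0.1, 0.25, 0, 0, -1, -0.2, 0.5, 0, 0, -1, -0.3, 0.75, 0, 0, -1, -0.3, 0.75, 0, 0, -1, -0.3, 0.75, 0, 0])

```text
time: 7.75
tool_pos: [493.3, -53.0, 223.7]
ee_rot: [0.071, 0.997, -0.0, -0.0]
ft_force: [1.1, -0.7, 0.2]
grip_width: 0.002
grip_force: 0.0
```

Run:
```python
from h import *
import cv2
p,d=r.read_camera("top"); cv2.imwrite("pics/end.png",p); print(r.read_state()["ft_force"])
print(np.load("pics/top1.npy")[215:224,428:434].mean(),d[215:224,428:434].mean())
```

```text
[ 0.63011712 -0.46132876  0.21927202]
821.7885 694.35205
```

View pics/end.png

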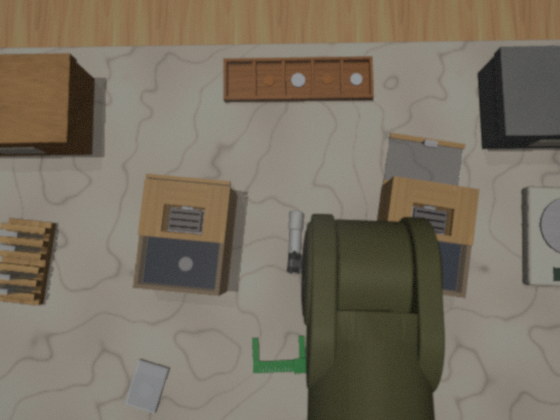

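The medal case's door is open at about (425,160), and its pad is back up at (431,213). The groat case at (185,235) is untouched, and the arm is clear of everything.

```bash
python3 -c "
from rig import r
print(r.close_job())"
```

```text
the job is handed in; nothing more can be done
None
```

I pressed the medal case's hook until its door dropped open, then let it spring back; the groat case was left untouched, and I handed the job in at about 8 s.

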